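# Key a coupler holder from the clip strip

### The job

Lock the grey coupler holder with the square-lugged key: pull that key up out of its sprung clips in the green strip, lay it down flat on the bench and let go, then take it again by its upright lug and slide it, pointed nose first, into the blind keyway at the foot of the holder until you feel it press on the hidden stop. Leave it fully home and let go; do not drop it, and leave the round-pin key in its clips and everything else where it is.

Things in the scene. Friction and masses are not known exactly. Their poses are not given: they have to be found in the camera images.
- key: The key to use: flat steel bar 160 mm long (own x), 24 mm wide (y), 16 mm thick (z), about 0.55 kg. Origin: centre of its underside, halfway along. +x points to its nose, whose last 12 mm taper to a point in plan. A square upright lug stands on its tail. At the start it lies in one of the strip's two places.
- key_nose (a point): Tip of the key's pointed nose, at (80, 0, 8) mm in the key's frame, axes as the key.
- key_lug (a point): Middle of the key's square lug, at (-67, 0, 33) mm in the key's frame. The lug is 26 mm long, 24 mm wide, flush with the bar's sides and tail end; its top is 50 mm above the key's underside.
- round_key: The other key in the strip: the same bar, origin and axes, but instead of the lug a thin round pin of 14 mm diameter stands on its tail. Leave it.
- strip: Green-painted metal clip strip, fixed: base plate 190 x 180 x 6 mm. Origin on the bench under its middle; x runs along the keys, towards their noses. The two keys lie side by side at y = +40 and -40 mm (either may be the square one), centred on x = 0, undersides 22 mm above the bench.
- clips (a point): Middle of the strip, 22 mm up. Each key is held at strip x = -49 to -27 and 27 to 49 mm by sprung steel jaws (tops 45 mm above the bench) lapping over its top edges; a straight pull up of some 22 mm, at 10 to 22 N with its weight, frees it. Fingers fit from above only on the middle of the bar (18 mm either side); the lug is in a three-sided pocket, 5 mm clear, 70 mm high.
- holder: Grey coupler holder, fixed: block 150 mm long (own x), 90 mm wide, 45 mm high; a copper coupler stands on it at x = 35 mm, top 103 mm high. Origin on the bench under its middle. In its foot is the blind keyway, entered at x = -75 mm and running towards +x along y = 0.
- mouth (a point): Middle of the keyway's mouth, at (-75, 0, 8) mm in the holder's frame; x goes in. The keyway is a tunnel with the bench as floor, 28 mm wide, 22 mm high, flared to 40 mm in the first 15 mm. A rigid hidden stop, set anew each time, closes it 92 to 115 mm in from the mouth, so a key fully home leaves 45 to 68 mm, with the lug, outside.
- sleeve: Copper-coloured coupler sleeve, upright, 48 mm diameter, 65 mm high; origin under its centre. Bystander.
- elbow: Steel pipe elbow lying flat, legs 60 and 50 mm, 32 mm thick; origin under its corner. Bystander.
- cap: Orange plastic cap, 48 mm diameter, 34 mm high; origin under its centre. Bystander.
- adapter: Worn brass adapter, upright, 42 mm diameter, 55 mm high; origin under its centre. Bystander.
- short_bar: Short spare bar without lug, 120 x 24 x 16 mm, lying on the bench; origin: centre of its underside. Bystander.
- spanner: Steel spanner, 200 mm long, lying on the bench; origin under its middle. Bystander.
There are look-alikes about, which are no part of the job. Leave any pink look-alike of the holder alone. What is shaped like the key but blue is not meant.

How it is judged:
On the way, in this order (a step that is already met when the one before it is completed fails the run):
1. the key is pulled clear of its clips, up off the strip (height (world z) of key above 0.045 m), for 0.1 s.
2. the key lies flat on the bench, let go (angle between key's own z axis and vertical below 0.1 rad and height (world z) of key below 0.008 m and contact force between the fingers and key below 0.05 N and linear speed of key below 0.02 m/s), for 0.2 s.
3. the key, in the keyway, is pressed against the hidden stop (y of key_nose in the frame of holder between -0.005 and 0.005 m and x of key_nose in the frame of mouth above 0.085 m and angle between the x axis of key and the x axis of holder, either way round below 0.1 rad and x of stop_c0 in the frame of key below 0.094 m and contact force between key and stop_c0 above 1.5 N), for 0.02 s.
At the end, for the whole second after the job is handed in: The square-lugged key lies flat on the bench in the keyway, nose first, within 5 mm of its centre line and 0.1 rad of its direction, its nose within 4 mm of the hidden stop, at rest and released; the round-pin key is within 15 mm and the other loose things within 30 mm of where they started (y of key_nose in the frame of holder between -0.005 and 0.005 m and x of key_nose in the frame of mouth above 0.085 m and angle between the x axis of key and the x axis of holder, either way round below 0.1 rad and angle between key's own z axis and vertical below 0.1 rad and height (world z) of key below 0.008 m and x of stop_c0 in the frame of key below 0.094 m and contact force between the fingers and key below 0.05 N and linear speed of key below 0.01 m/s and distance of round_key from where it was at the start of the episode below 0.015 m and distance of each of sleeve, elbow, cap, adapter, short_bar, spanner from where it was at the start of the episode below 0.03 m); the robot touches nothing.
It fails at once if the key is let go in the air (its underside over 50 mm above the bench) (contact force between the fingers and key below 0.05 N and height (world z) of key above 0.05 m).
It fails at once if the round-pin key is moved more than 15 mm (distance of round_key from where it was at the start of the episode above 0.015 m).
It fails at once if a loose bystander is moved more than 30 mm (distance of any of sleeve, elbow, cap, adapter, short_bar, spanner from where it was at the start of the episode above 0.03 m).
It also fails if it takes over 48 s, if anything falls off the work surface, if the arm or the gripper's body presses on something with over 40 N, if the wrist force passes 120 N, or if a joint passes its speed limit or range.

### The arm

A 6-joint arm with a two-finger parallel gripper is mounted at the origin on the work surface. World frame = base frame: x ahead of the robot, y to its left, z up, the work surface at z = 0. Lengths are in m, angles in rad, forces in N, time in s.
With the tool pointing down it reaches from about 0.35 to 0.85 m from the base axis. Payload 8.1 kg.
Tool frame: the origin (TCP) lies between the finger pads; the fingertips stand 14 mm ahead of it and the grasp point (between the pads) lies 5 mm behind it (robot.tcp_to_tips is the z of the fingertips in the tool frame, in m); z points along the fingers, y is the line along which they close (so a half turn about z gives the same grasp; the last joint's range is limited). The gripper opens to 93 mm and grips with 3 to 60 N. Pads are 15 mm wide; open, the fingers measure 128 mm over their backs; the gripper's body (75 mm by 188 mm) begins 65 mm behind the grasp point.
Start: joints at [-1.379, 0.13, 1.488, -0, 1.523, -0.085], TCP at [0.164, -0.577, 0.233] pointing down, gripper open.
Joint ranges: [-2.96, 2.96], [-0.89, 2.26], [0.02, 2.5], [-1.34, 4.48], [0, 2.73], [-2.66, 2.66]. Speed limits (rad/s): [2.39, 2.39, 2.79, 3.14, 3.14, 3.14].

### API

Orientations are given as a rotation vector (axis times angle).
In Python, from plant import sensors, read_camera, robot gives the robot as it stands.
- The arm moves only by the tool run_rows, called after "Request:" by a JSON object that holds its "fn" and its "kwargs", one argument or row to a line. Schema: {"type":"object","properties":{"rows":{"type":"string"},"grip_force":{"type":"number"},"only":{"type":"string"},"quiet":{"type":"boolean"},"lines":{"type":"string"}},"required":["rows"],"additionalProperties":false}. rows is a string of 1 to 20 rows, parted by semicolons, with the numbers parted by spaces; each row has 5 numbers: the finger opening in m, then dx, dy, dz in shares of the most that a row can go, 1 being 50 mm, then a turn about the tool's z in a scale on which 1.0 is 2 pi rad; each row shifts and turns the commanded pose from where the row before left it, along the tool's axes as they then stand; what a row does not reach is not made up. A row lasts 1/10 s, in which the tool goes at most 0.05 m and 0.15 rad, less where a joint would pass 70% of its speed; a pose out of reach is approached as far as the arm can. The fingers move at their own pace and stop on an object; grip_force is the grip in N (left out, the last holds). Time passes only in rows, so rows that do not move let the fingers close. The tool returns the time, the measured TCP pose, the force, the opening and the grip force at its end. only (a regular expression) keeps the lines of the reply that match it, lines (a string "A,B") keeps lines A to B, and quiet returns only ok. No shift or turn number may pass 1 either way. Input that does not fit is refused with a message, and nothing moves.
- sensors.read_state(): the state, without advancing time (a new reading comes with each control period).
- read_camera(name): name is "scene" or "top"; returns a dict with "image" (384x512x3 uint8, red, green, blue), "depth" (384x512 float32, m along the optical axis (not along the pixel's ray), 0 where there is no reading), "fx", "fy", "cx", "cy" (pixels), "dist" ([k1, k2, p1, p2, k3] as OpenCV has them; the pictures are not rectified), "R" (3x3) and "t" (3): a world point X has camera coordinates R X + t. Camera axes: x right, y down, z forward; pixel columns grow to the right and rows downward; lengths in m; the calibration is good to about 2 mm. A picture is of the moment at which its call begins.
- robot.close_job(): hands the job in; it is judged then, once.
The state is a dict: "t": time; "q": joint angles; "dq": joint speeds; "joint_torque": joint torques, N m; "tool_pos": TCP position; "orientation": TCP orientation; "force": force on the tool from outside, world axes, zero at the start; "wrist_torque": the same for the moment, N m; "opening": finger opening in m; "gripper_force": force on a finger pad.
Only numpy, scipy, OpenCV 4.12 (cv2) and the standard library are available. Lean on these libraries where they do the work, as an engineer would, in place of code of your own. Each camera call takes 0.05 s, during which the arm holds its last target. There are 200 camera calls.

## Working session

There is one attempt and no reset: what is moved stays moved. The work goes in short steps, Python scripts to look and compute and a tool call to move; the robot and the scene stay as the last step left them, time stands still between calls to the robot, and variables do not carry over. Pictures are saved under pics/ and viewed, at most 10 in all, crops included, and the job is handed in when it is done.

```bash
ls; mkdir -p pics; cat > h.py <<'E'
import numpy as np, cv2
from plant import sensors, read_camera, robot
def cam(n):
    c=read_camera(n); c['K']=np.array([[c['fx'],0,c['cx']],[0,c['fy'],c['cy']],[0,0,1]]); c['D']=np.array(c['dist'],float); c['R']=np.array(c['R']);c['t']=np.array(c['t']); return c
def cloud(c):
    h,w=c['depth'].shape
    v,u=np.mgrid[:h,:w]
    p=cv2.undistortPoints(np.stack([u,v],-1).reshape(-1,1,2).astype(np.float32),c['K'],c['D']).reshape(h,w,2)
    P=np.dstack([p,np.ones((h,w))])*c['depth'][...,None]
    return (P-c['t'])@c['R']
def ray(c,uv,z):
    p=cv2.undistortPoints(np.array(uv,np.float32).reshape(-1,1,2),c['K'],c['D']).reshape(-1,2)
    d=np.c_[p,np.ones(len(p))]@c['R']; o=-c['R'].T@c['t']
    return o+d*((z-o[2])/d[:,2])[:,None]
def proj(c,X):
    return cv2.projectPoints(np.array(X,float).reshape(-1,3),cv2.Rodrigues(c['R'])[0],c['t'],c['K'],c['D'])[0].reshape(-1,2)
E
python3 - <<'E'
from h import *
import pickle
for n in('top','scene'):
    c=cam(n); pickle.dump(c,open(n+'.pkl','wb')); print(n,-c['R'].T@c['t'],c['fx'])
    cv2.imwrite(f'pics/{n}0.png',cv2.resize(c['image'][...,::-1],(768,576)))
s=sensors.read_state();print(s['t'],s['tool_pos'],s['orientation'],s['force'],s['opening'])
E
```

```text
pics
top [ 0.34364309 -0.01485293  1.22520728] 421.9588103687355
scene [ 1.12431019 -0.47354685  1.36977453] 436.03926938482533
0.1 [ 0.16388014 -0.57667993  0.2316942 ] [-3.10993081e+00 -4.33172051e-01  1.55409412e-04] [0.06857508 0.3136889  0.31453519] 0.0928423780053141
```

View pics/top0.png

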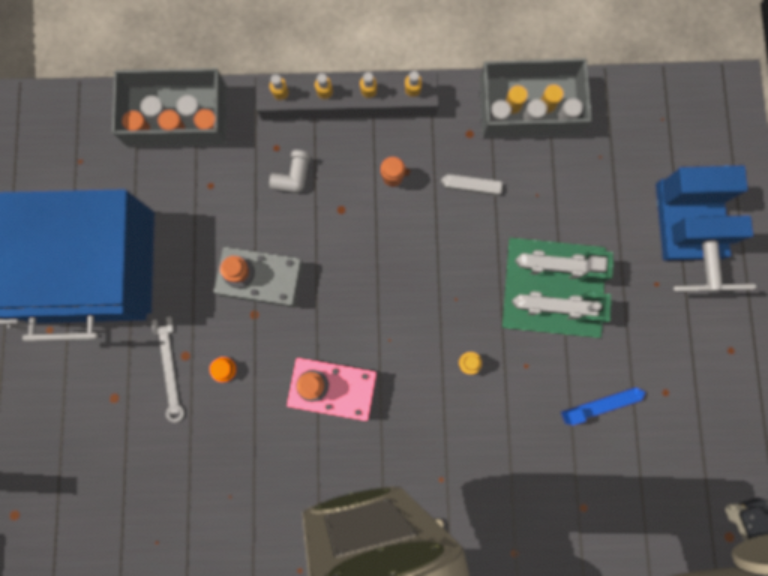

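View pics/scene0.png

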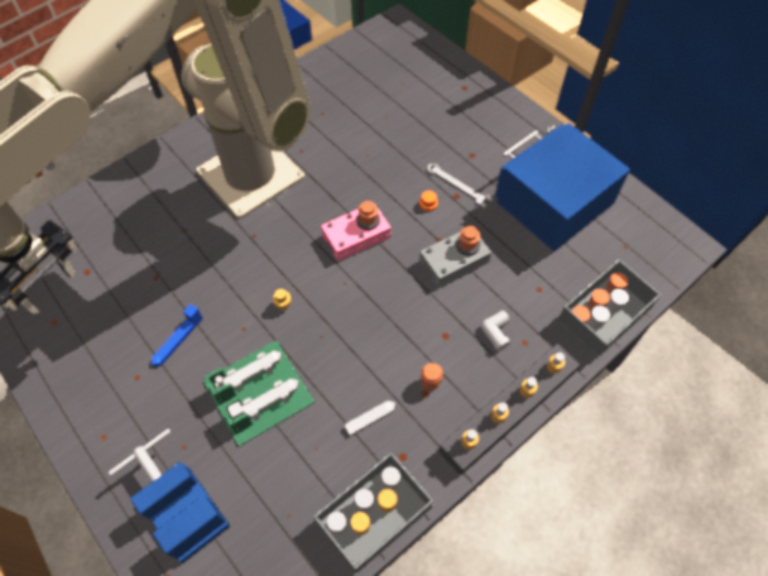

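Top view, zoomed pixels: the green strip is at (557,288) and holds two steel keys. The upper key (560,263) has a square block at its tail (598,264); the lower key (558,304) has a thin pin at (596,306). The grey holder is at (257,276), with its coupler at the left end. That puts its mouth on the right side at about (298,281). The pink look-alike is at (332,388) and the blue key look-alike at (604,406). Next I'll confirm this in a crop and measure.

```bash
python3 - <<'E'
from h import *
import pickle
C={n:pickle.load(open(n+'.pkl','rb')) for n in('top','scene')}
t=C['top']['image'][...,::-1]; s=C['scene']['image'][...,::-1]
a=cv2.resize(t[150:235,325:420],(380,340),interpolation=cv2.INTER_CUBIC); b=cv2.resize(s[220:305,125:220],(380,340),interpolation=cv2.INTER_CUBIC)
d=cv2.resize(t[155:215,135:210],(380,304)); e=cv2.resize(s[140:195,270:340],(380,298)); 
cv2.imwrite('pics/crop1.png',cv2.resize(np.vstack([np.hstack([a,b]),np.hstack([d[:250],e[:250]])]),(760,590)))
for n,c in C.items():
    P=cloud(c); h=cv2.cvtColor(c['image'],cv2.COLOR_RGB2HSV); u,v=np.meshgrid(np.arange(512),np.arange(384))
    g=cv2.inRange(h,(60,70,40),(90,255,255))>0
    g&=(np.abs(P[...,0]-0.45)<.4)&(P[...,2]<.1)
    print(n,'green z',np.percentile(P[g][:,2],[5,50,95]))
    base=g&(P[...,2]<.014)
    r=cv2.minAreaRect((P[base][:,:2]*1000).astype(np.float32)); print('strip',r)
    # bench depth bias
    near=(abs(P[...,0]-P[base][:,0].mean())<.2)&(abs(P[...,1]-P[base][:,1].mean())<.2)
    print('bench z',np.median(P[near&(abs(P[...,2])<.01)][:,2]))
    # holder top
    m=(P[...,2]>.036)&(P[...,2]<.053)&(h[...,1]<70)&(P[...,1]>.05)&(P[...,1]<.4)&(P[...,0]>.3)
    k,l,st,ce=cv2.connectedComponentsWithStats(m.astype(np.uint8))
    for i in range(1,k):
        if st[i,4]>100:
            Q=P[l==i]; print('hold?',ce[i],st[i,4],cv2.minAreaRect((Q[:,:2]*1000).astype(np.float32)),Q[:,2].mean())
E
```

```text
top green z [0.0025265  0.00691036 0.0704271 ]
strip ((534.0886840820312, -353.4931640625), (208.9836883544922, 179.56361389160156), 82.26707458496094)
bench z 0.0009306056936465723
hold? [200.69873664  64.26627794] 1029 ((928.446533203125, 139.29771423339844), (178.25242614746094, 73.0733642578125), 89.6813735961914) 0.048645106862298185
hold? [124.45555556  70.30555556] 180 ((909.5684814453125, 364.7648010253906), (44.19806671142578, 41.40630340576172), 20.809965133666992) 0.04791468831116309
hold? [175.59594384 184.72542902] 1282 ((565.7548828125, 226.48939514160156), (149.94070434570312, 90.01403045654297), 79.482421875) 0.04553881316012593
scene green z [-0.00019968  0.00568734  0.06856735]
strip ((533.399169921875, -342.7657775878906), (191.9074249267578, 184.94410705566406), 82.30300903320312)
bench z -0.0007482250173012368
hold? [300.77565982 170.69794721] 682 ((566.9256591796875, 227.57113647460938), (152.91720581054688, 95.91139221191406), 78.53626251220703) 0.04421824659145983
hold? [399.63963964 209.51351351] 111 ((909.7678833007812, 364.8396301269531), (37.29389190673828, 41.271575927734375), 41.523624420166016) 0.045429314776428996
hold? [388.98019802 220.59405941] 101 ((910.8463745117188, 302.61773681640625), (127.20361328125, 19.750192642211914), 7.452548027038574) 0.044603941334865366
hold? [359.7699594  253.60487145] 739 ((930.2544555664062, 141.61318969726562), (183.10150146484375, 70.96566009521484), 89.38468933105469) 0.04839094691077337
```

View pics/crop1.png

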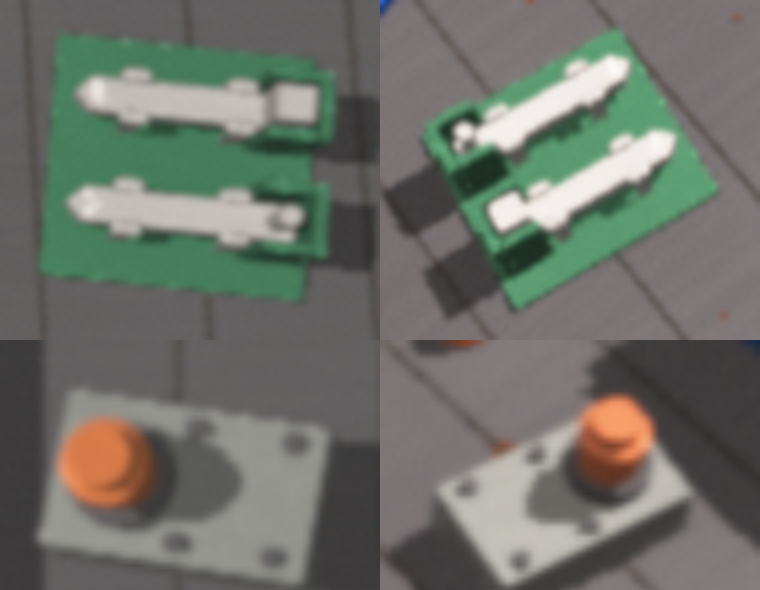

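The crop confirms it. The upper key in the top view, crop (295,103), carries the square lug and is the far one in world x; the other has the round pin. Next I'll measure more precisely.

```bash
python3 - <<'E'
from h import *
import pickle
C={n:pickle.load(open(n+'.pkl','rb')) for n in('top','scene')}
def fit(c,m,z):
    m=cv2.morphologyEx(m.astype(np.uint8),cv2.MORPH_OPEN,np.ones((3,3)))
    k,l,st,ce=cv2.connectedComponentsWithStats(m); out=[]
    for i in range(1,k):
        if st[i,4]<25: continue
        ct=max(cv2.findContours((l==i).astype(np.uint8),0,1)[0],key=len).reshape(-1,2)
        v,u=np.nonzero(l==i); Q=ray(c,np.c_[u,v],z)[:,:2]*1000
        r=cv2.minAreaRect(Q.astype(np.float32)); 
        w,V=np.linalg.eigh(np.cov(Q.T)); a=np.degrees(np.arctan2(*V[::-1,1]))%180
        out.append((st[i,4],Q.mean(0).round(1),round(a,1),np.round(r[0],1),np.round(r[1],1),round(r[2],1)))
    return out
for n,c in C.items():
    P=cloud(c); h=cv2.cvtColor(c['image'],cv2.COLOR_RGB2HSV)
    near=(abs(P[...,0]-.535)<.13)&(abs(P[...,1]+.35)<.15)
    grey=(h[...,1]<60)&(h[...,2]>110)
    print(n)
    print(' bars',*fit(c,near&grey&(P[...,2]>.032)&(P[...,2]<.0425),.038),sep='\n  ')
    print(' lug',*fit(c,near&grey&(P[...,2]>.062)&(P[...,2]<.085),.072),sep='\n  ')
    print(' plate',*fit(c,near&(h[...,1]>70)&(P[...,2]>-.001)&(P[...,2]<.013),.006),sep='\n  ')
    m=(P[...,2]>.036)&(P[...,2]<.053)&(h[...,1]<70)&(abs(P[...,1]-.226)<.12)&(abs(P[...,0]-.566)<.1)
    print(' holder',*fit(c,m,.045),sep='\n  ')
    m=(P[...,2]>.095)&(abs(P[...,1]-.226)<.12)&(abs(P[...,0]-.566)<.1)
    print(' coupler',*fit(c,m,.103),sep='\n  ')
E
```

```text
top
 bars
  (np.int32(322), array([ 577.7, -333.4]), np.float64(83.2), array([ 576.6, -333.7]), array([129.3,  24.8]), 82.5)
  (np.int32(353), array([ 497.3, -327.9]), np.float64(83.2), array([ 497.2, -327.1]), array([136.6,  24.8]), 82.8)
 lug
  (np.int32(96), array([ 566.3, -409.6]), np.float64(105.8), array([ 565.7, -410.2]), array([30. , 25.8]), 78.6)
  (np.int32(25), array([ 486.7, -398.6]), np.float64(102.5), array([ 486.5, -398.7]), array([14. , 11.1]), 88.5)
 plate
  (np.int32(2100), array([ 530.1, -327. ]), np.float64(17.9), array([ 535.3, -344.4]), array([190.8, 178.9]), 82.4)
 holder
  (np.int32(1251), array([561.9, 213.7]), np.float64(85.5), array([565.3, 225.9]), array([150.9,  90.6]), 79.5)
 coupler
  (np.int32(129), array([572.1, 260.6]), np.float64(65.5), array([572.5, 261.2]), array([32.8, 30.3]), 88.5)
scene
 bars
  (np.int32(202), array([ 497. , -328.3]), np.float64(80.8), array([ 496.6, -329. ]), array([122.7,  28.4]), 84.5)
  (np.int32(239), array([ 575.7, -333.1]), np.float64(78.6), array([ 575.6, -331. ]), array([129.5,  28.5]), 78.8)
 lug
  (np.int32(67), array([ 567.1, -409.5]), np.float64(141.2), array([ 567.9, -409.7]), array([26.3, 29.1]), 79.1)
 plate
  (np.int32(33), array([ 467.9, -258.8]), np.float64(64.0), array([ 470. , -258.5]), array([28.2, 15.3]), 49.9)
  (np.int32(57), array([ 456.2, -326.8]), np.float64(82.6), array([ 456.1, -326.2]), array([53.4, 15.9]), 82.0)
  (np.int32(382), array([ 526.2, -310.7]), np.float64(84.2), array([ 520.5, -315.5]), array([133.8,  57.1]), 81.6)
  (np.int32(566), array([ 605.7, -345.2]), np.float64(85.8), array([ 599.5, -351.7]), array([185.7,  50.2]), 83.1)
 holder
  (np.int32(635), array([570.3, 207.6]), np.float64(59.0), array([569.3, 225.1]), array([153.9,  94. ]), 79.2)
 coupler
  (np.int32(69), array([574.5, 261.6]), np.float64(92.1), array([574.3, 261.6]), array([32.9, 30.3]), 49.7)
```

The manual's scale: shifts go in shares of 50 mm and turns go in shares of 2 pi rad. Converting my numbers, 0.0457 m is 0.914, 0.013 m is 0.26, -0.145 rad / 6.2832 = -0.0231.

```bash
cat > w.py <<'E'
# python3 w.py x y z yawdeg : tool-frame delta (after-turn frame too) to reach TCP target; yaw = world angle of tool x
import sys; from h import *
from scipy.spatial.transform import Rotation as Ro
s=sensors.read_state(); R=Ro.from_rotvec(s['orientation']).as_matrix(); p=np.array(s['tool_pos'])
x,y,z,a=map(float,sys.argv[1:]); d=np.array([x,y,z])-p
cur=np.degrees(np.arctan2(R[1,0],R[0,0])); tr=-np.radians((a-cur+180)%360-180)
print('t',s['t'],'TCP',p.round(4),'yaw',cur.round(2),'z',R[:,2].round(3),'delta tool',(R.T@d).round(4),'turn',tr.round(4),'q6',s['q'][5].round(3) if hasattr(s['q'][5],'round') else s['q'][5],'F',np.round(s['force'],1),'open',s['opening'],'grip',s['gripper_force'])
E
python3 w.py .5748 -.3525 .12 82.5
```

```text
t 0.1 TCP [ 0.1639 -0.5767  0.2317] yaw 15.86 z [-0.     0.002 -1.   ] delta tool [ 0.4565 -0.1032  0.1119] turn -1.1631 q6 -0.085 F [0.1 0.3 0.3] open 0.0928423780053141 grip 0.0
```

Request:
{"fn": "run_rows", "kwargs": {
  "rows": "0.06 0.914 -0.208 0 0;0.06 0.914 -0.208 0 0;0.06 0.914 -0.208 0 0;0.06 0.914 -0.208 0 0;0.06 0.914 -0.208 0 0;0.06 0.914 -0.208 0 0;0.06 0.914 -0.208 0 0;0.06 0.914 -0.208 0 0;0.06 0.914 -0.208 0 0;0.06 0.914 -0.208 0 0;0.06 0 0 0.26 -0.0231;0.06 0 0 0.26 -0.0231;0.06 0 0 0.26 -0.0231;0.06 0 0 0.26 -0.0231;0.06 0 0 0.26 -0.0231;0.06 0 0 0.26 -0.0231;0.06 0 0 0.26 -0.0231;0.06 0 0 0.26 -0.0231;0.06 0 0 0 0",
  "grip_force": 60
}}

```text
t: 2.0
tool_pos: [0.5736, -0.3511, 0.1254]
orientation: [-2.359, -2.067, 0.002]
force: [-0.8, 0.3, -1.2]
opening: 0.0601
gripper_force: 0.0
```

```bash
python3 w.py .5748 -.3525 .12 82.5
```

```text
t 2.0 TCP [ 0.5736 -0.3511  0.1254] yaw 82.46 z [-0.004  0.003 -1.   ] delta tool [-0.0012  0.0014  0.0054] turn -0.0007 q6 -0.494 F [-0.8  0.3 -1.2] open 0.06013759675669022 grip 0.0
```

In the tool's units: 0.03 m is 0.6, 0.0014 m is 0.028.

Request:
{"fn": "run_rows", "kwargs": {
  "rows": "0.06 -0.024 0.028 0.6 0;0.06 0 0 0.6 0;0.06 0 0 0.4 0;0.06 0 0 0.16 0;0.06 0 0 0 0",
  "grip_force": 60
}}

```text
t: 2.5
tool_pos: [0.5757, -0.3531, 0.0396]
orientation: [-2.366, -2.063, 0.001]
force: [0.1, 0.1, 0.2]
opening: 0.0597
gripper_force: 0.0
```

```bash
python3 w.py .5748 -.3525 .037 82.5; python3 - <<'E'
from h import *
c=cam('scene'); cv2.imwrite('pics/g1.png',cv2.resize(c['image'][200:310,100:240,::-1],(763,600),interpolation=cv2.INTER_CUBIC))
E
```

```text
t 2.5 TCP [ 0.5757 -0.3531  0.0396] yaw 82.18 z [-0.002  0.001 -1.   ] delta tool [ 0.0005 -0.0009  0.0026] turn -0.0057 q6 -0.49 F [0.1 0.1 0.2] open 0.05969961086630427 grip 0.0
```

View pics/g1.png

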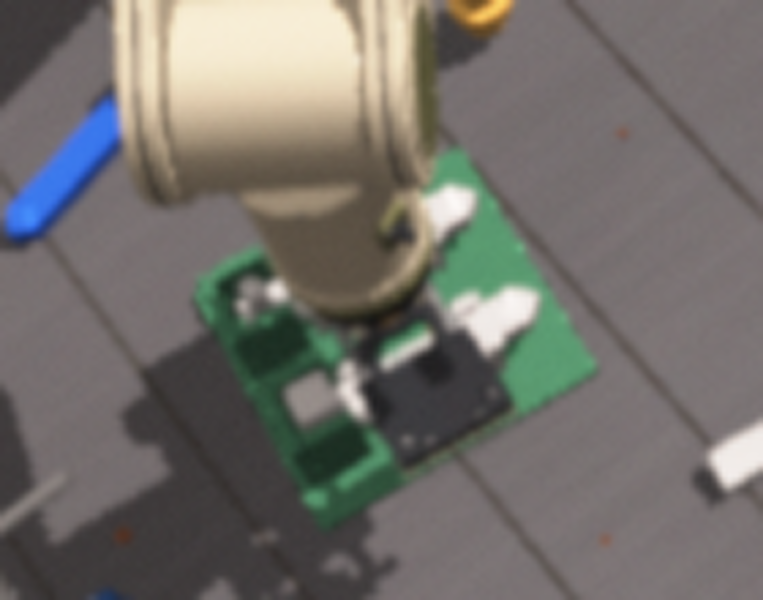

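The gripper straddles the middle of the square-lug key at (430,370), between the clips, and the lug at (312,398) is clear of it. Next I'll lower the last 3 mm and close.

In the tool's units: 0.003 m is 0.06.

Request:
{"fn": "run_rows", "kwargs": {
  "rows": "0.06 0 0 0.06 0;0.0 0 0 0 0;0.0 0 0 0 0;0.0 0 0 0 0;0.0 0 0 0 0;0.0 0 0 0 0",
  "grip_force": 60
}}

```text
t: 3.15
tool_pos: [0.5751, -0.3535, 0.0378]
orientation: [-2.363, -2.066, 0.003]
force: [-18.4, 2.9, 14.9]
opening: 0.0245
gripper_force: 9.0
```

In the tool's units: -0.001 m is -0.02.

Request:
{"fn": "run_rows", "kwargs": {
  "rows": "0.0 0 -0.02 0 0;0.0 0 0 0 0;0.0 0 0 0 0",
  "grip_force": 60
}}

```text
t: 3.45
tool_pos: [0.5746, -0.3535, 0.0378]
orientation: [-2.364, -2.067, 0.001]
force: [-6.4, 0.6, 4.7]
opening: 0.0234
gripper_force: 60.0
```

Gripped at 60 N. Pull straight up.

In the tool's units: -0.008 m is -0.16, -0.006 m is -0.12.

Request:
{"fn": "run_rows", "kwargs": {
  "rows": "0.0 0 0 -0.12 0;0.0 0 0 -0.16 0;0.0 0 0 -0.16 0;0.0 0 0 -0.16 0;0.0 0 0 -0.16 0",
  "grip_force": 60
}}

```text
t: 3.95
tool_pos: [0.5766, -0.354, 0.078]
orientation: [2.363, 2.066, 0.001]
force: [-0.4, -0.2, -4.7]
opening: 0.0235
gripper_force: 60.0
```

Request:
{"fn": "run_rows", "kwargs": {
  "rows": "0.0 0 0 -0.3 0;0.0 0 0 -0.4 0;0.0 0 0 -0.4 0;0.0 0 0 0 0;0.0 0 0 0 0",
  "grip_force": 60
}}

```text
t: 4.45
tool_pos: [0.5761, -0.3539, 0.1321]
orientation: [2.363, 2.066, 0.001]
force: [0.3, -0.2, -4.8]
opening: 0.0234
gripper_force: 60.0
```

```bash
python3 w.py .5306 .034 .12 79.4
python3 - <<'E'
from h import *
c=cam('scene'); cv2.imwrite('pics/g2.png',cv2.resize(c['image'][180:310,80:260,::-1],(760,549),interpolation=cv2.INTER_CUBIC))
E
```

```text
t 4.45 TCP [ 0.5761 -0.3539  0.1321] yaw 82.32 z [ 0.002 -0.002 -1.   ] delta tool [ 0.3784 -0.097   0.0114] turn 0.051 q6 -0.493 F [ 0.3 -0.2 -4.8] open 0.023369291505935384 grip 59.977832436561584
```

View pics/g2.png

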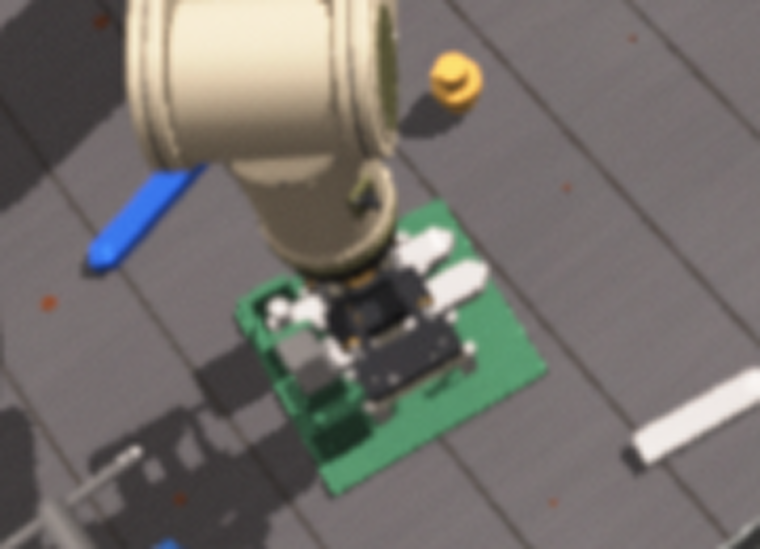

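The key is clear of the clips: the load is 4.8 N, its weight, and the lug at (305,360) is above its pocket. Next I'll carry it to a spot in front of the mouth.

In the tool's units: 0.0467 m is 0.934, -0.01215 m is -0.243, 0.051 rad / 6.2832 = 0.0081.

Request:
{"fn": "run_rows", "kwargs": {
  "rows": "0.0 0.934 -0.243 0 0;0.0 0.934 -0.243 0 0;0.0 0.934 -0.243 0 0;0.0 0.934 -0.243 0 0;0.0 0.934 -0.243 0 0;0.0 0.934 -0.243 0 0;0.0 0.934 -0.243 0 0;0.0 0.934 -0.243 0 0;0.0 0 0 0.4 0.0081;0.0 0 0 0.4 0;0.0 0 0 0.4 0;0.0 0 0 0.4 0;0 0 0 0.2 0;0 0 0 0 0",
  "grip_force": 60
}}

```text
t: 5.9
tool_pos: [0.5267, 0.0298, 0.0381]
orientation: [-2.415, -2.005, 0.006]
force: [-1.2, -0.3, -5.8]
opening: 0.0233
gripper_force: 60.0
```

```bash
python3 w.py .5297 .029 .016 79.4
python3 - <<'E'
from h import *
c=cam('scene'); cv2.imwrite('pics/g3.png',cv2.resize(c['image'][90:260,160:390,::-1],(760,562),interpolation=cv2.INTER_CUBIC))
E
```

```text
t 5.9 TCP [0.5267 0.0298 0.0381] yaw 79.4 z [-0.005  0.    -1.   ] delta tool [-0.0002  0.0032  0.022 ] turn -0.0001 q6 0.144 F [-1.2 -0.3 -5.8] open 0.023317164255228544 grip 59.97793436050415
```

View pics/g3.png

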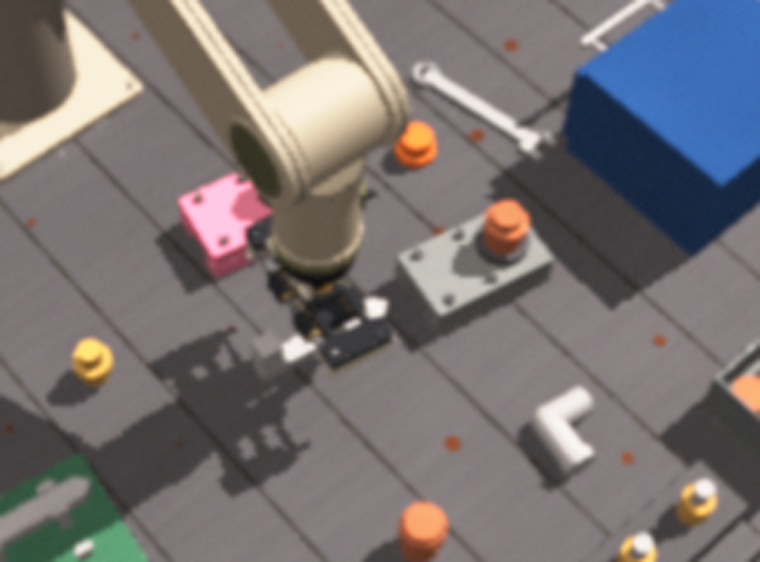

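The key is held level, lug at (270,348) and nose at (375,307), pointing at the grey holder. Next I'll lower it.

In the tool's units: 0.01 m is 0.2, 0.007 m is 0.14.

Request:
{"fn": "run_rows", "kwargs": {
  "rows": "0.0 -0.004 0.06 0.2 0;0.0 0 0 0.14 0;0 0 0 0.06 0;0 0 0 0.02 0;0 0 0 0 0",
  "grip_force": 60
}}

```text
t: 6.45
tool_pos: [0.5318, 0.029, 0.0196]
orientation: [-2.417, -2.007, 0.0]
force: [0.2, 0.9, -4.7]
opening: 0.0233
gripper_force: 60.0
```

```bash
python3 w.py .5297 .029 .016 79.4
```

```text
t 6.45 TCP [0.5318 0.029  0.0196] yaw 79.4 z [-0.  0. -1.] delta tool [-0.0004 -0.0021  0.0036] turn 0.0 q6 0.143 F [ 0.2  0.9 -4.7] open 0.023294878178877824 grip 59.978036284446716
```

In the tool's units: 0.002 m is 0.04.

Request:
{"fn": "run_rows", "kwargs": {
  "rows": "0 0 0 0.04 0;0 0 0 0 0",
  "grip_force": 60
}}

```text
t: 6.65
tool_pos: [0.5319, 0.029, 0.0176]
orientation: [2.417, 2.007, 0.0]
force: [-0.4, -0.0, -4.5]
opening: 0.0233
gripper_force: 60.0
```

Request:
{"fn": "run_rows", "kwargs": {
  "rows": "0 0 0 0.02 0;0 0 0 0 0",
  "grip_force": 60
}}

```text
t: 6.85
tool_pos: [0.5319, 0.029, 0.0166]
orientation: [-2.417, -2.007, 0.0]
force: [0.4, -0.0, -4.7]
opening: 0.0233
gripper_force: 60.0
```

Request:
{"fn": "run_rows", "kwargs": {
  "rows": "0 0 0 0.02 0;0 0 0 0 0",
  "grip_force": 60
}}

```text
t: 7.05
tool_pos: [0.5321, 0.029, 0.0158]
orientation: [2.417, 2.007, 0.0]
force: [-0.3, -0.4, -2.4]
opening: 0.0235
gripper_force: 60.0
```

In the tool's units: -0.045 m is -0.9, -0.04 m is -0.8.

Request:
{"fn": "run_rows", "kwargs": {
  "rows": "0.04 0 0 0.008 0;0.06 0 0 0 0;0.06 0 0 0 0;0.06 0 0 -0.4 0;0.06 0 0 -0.8 0;0.06 0 0 -0.8 0;0.06 -0.9 0 -0.4 0;0.06 -0.9 0 0 0;0.06 -0.9 0 0 0;0.06 -0.9 0 0 0;0.06 0 0 0 0",
  "grip_force": 60
}}

```text
t: 8.15
tool_pos: [0.498, -0.1528, 0.1359]
orientation: [2.42, 1.999, -0.001]
force: [0.5, 0.6, 0.5]
opening: 0.0604
gripper_force: 0.0
```

```bash
python3 - <<'E'
from h import *
for n in('top','scene'):
    c=cam(n); P=cloud(c); h=cv2.cvtColor(c['image'],cv2.COLOR_RGB2HSV)
    if n=='top': cv2.imwrite('pics/g4.png',cv2.resize(c['image'][150:240,130:300,::-1],(765,405),interpolation=cv2.INTER_CUBIC))
    near=(abs(P[...,0]-.53)<.07)&(abs(P[...,1]-.03)<.11)&(h[...,1]<60)&(h[...,2]>100)
    for nm,lo,hi,z in(('bar',.010,.022,.016),('lug',.04,.06,.05)):
        m=cv2.morphologyEx((near&(P[...,2]>lo)&(P[...,2]<hi)).astype(np.uint8),cv2.MORPH_OPEN,np.ones((2,2)))
        k,l,st,ce=cv2.connectedComponentsWithStats(m)
        for i in range(1,k):
            if st[i,4]<20: continue
            v,u=np.nonzero(l==i); Q=(ray(c,np.c_[u,v],z)[:,:2]*1000).astype(np.float32)
            e,V=np.linalg.eigh(np.cov(Q.T))
            print(n,nm,st[i,4],ce[i].round(0),Q.mean(0),cv2.minAreaRect(Q),np.degrees(np.arctan2(V[1,1],V[0,1]))%180)
E
```

```text
top bar 363 [236. 195.] [532.38306   44.164513] ((532.7274780273438, 45.9520263671875), (128.82667541503906, 24.723657608032227), 79.60292053222656) 79.49861153610352
top lug 83 [262. 197.] [518.4279   -31.048222] ((518.5963134765625, -31.1182918548584), (25.889137268066406, 24.960336685180664), 80.24762725830078) 98.01522794565881
scene bar 32 [274. 189.] [552.59283  98.77778] ((554.3304443359375, 98.3360595703125), (18.12408447265625, 25.401512145996094), 48.5557975769043) 119.02198970359852
scene bar 159 [259. 196.] [540.5823  36.2358] ((541.1943359375, 37.02577209472656), (101.35102844238281, 26.81195831298828), 79.61328125) 81.47122627220416
scene lug 55 [243. 200.] [528.6697   -28.832619] ((528.6822509765625, -28.950315475463867), (26.922815322875977, 27.68855094909668), 74.13391876220703) 25.287283432418405
```

View pics/g4.png

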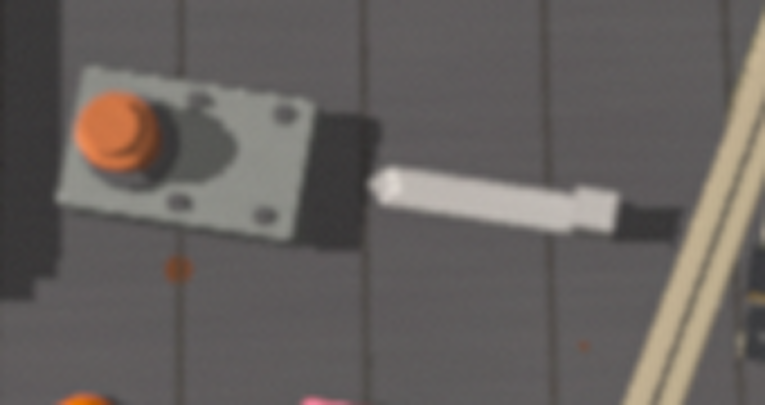

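The key lies flat at about (495,205) in the crop, on line with the holder. The scene view puts it 9 mm away from the top view, so I'll check both against the fixed holder and strip.

```bash
python3 - <<'E'
from h import *
import pickle
for n in('top','scene'):
    o=pickle.load(open(n+'.pkl','rb')); c=cam(n); pickle.dump(c,open(n+'1.pkl','wb'))
    print(n,'dR',np.abs(o['R']-c['R']).max(),'dt',c['t']-o['t'])
    for nm,q in(('old',o),('new',c)):
        P=cloud(q); h=cv2.cvtColor(q['image'],cv2.COLOR_RGB2HSV)
        m=(P[...,2]>.036)&(P[...,2]<.053)&(h[...,1]<70)&(abs(P[...,1]-.226)<.12)&(abs(P[...,0]-.566)<.1)
        m=cv2.morphologyEx(m.astype(np.uint8),cv2.MORPH_OPEN,np.ones((3,3)))
        v,u=np.nonzero(m); print(nm,'holder',cv2.minAreaRect((ray(q,np.c_[u,v],.045)[:,:2]*1000).astype(np.float32)),u.mean(),v.mean())
        m=(P[...,2]>.09)&(h[...,1]>120)&(abs(P[...,1]-.26)<.05)&(abs(P[...,0]-.573)<.05)
        v,u=np.nonzero(m); print('  coupler px',u.mean(),v.mean())
E
python3 w.py .5184 -.031 .03 79.5
```

```text
top dR 0.0 dt [0. 0. 0.]
old holder ((565.3370361328125, 225.93524169921875), (150.90003967285156, 90.61359405517578), 79.47936248779297) 175.7841726618705 184.7154276578737
  coupler px 154.8586956521739 178.64673913043478
new holder ((565.3258666992188, 225.94100952148438), (150.76235961914062, 90.91393280029297), 79.3678970336914) 175.97535771065182 184.87440381558028
  coupler px 155.0523560209424 178.37696335078533
scene dR 0.0 dt [0. 0. 0.]
old holder ((569.2506713867188, 225.13438415527344), (153.8882293701172, 93.96532440185547), 79.2287368774414) 300.2488188976378 171.00629921259844
  coupler px 313.2 155.5
new holder ((569.411376953125, 225.53897094726562), (153.2001495361328, 93.36717224121094), 78.83390045166016) 300.2689873417722 171.0617088607595
  coupler px 313.1666666666667 155.66666666666666
t 8.35 TCP [ 0.499  -0.1471  0.1353] yaw 79.42 z [ 0.  0. -1.] delta tool [ 0.1177 -0.0023  0.1053] turn -0.0014 q6 -0.201 F [-0.   0.6 -0.2] open 0.05983352070797478 grip 0.0
```

In the tool's units: 0.04 m is 0.8, 0.038 m is 0.76.

Request:
{"fn": "run_rows", "kwargs": {
  "rows": "0.06 0.8 -0.02 0 0;0.06 0.8 0 0 0;0.06 0.76 0 0.1 0;0.06 0 0 0.6 0;0.06 0 0 0.6 0;0.06 0 0 0.6 0;0.06 0 0 0.36 0;0.06 0 0 0 0;0.06 0 0 0 0",
  "grip_force": 15
}}

```text
t: 9.25
tool_pos: [0.5195, -0.0306, 0.0225]
orientation: [-2.415, -2.008, 0.0]
force: [0.8, -0.1, 0.3]
opening: 0.0599
gripper_force: 0.0
```

```bash
python3 w.py .5196 -.031 .022 79.4
```

```text
t 9.25 TCP [ 0.5195 -0.0306  0.0225] yaw 79.5 z [-0.001  0.    -1.   ] delta tool [-0.0004  0.0002  0.0005] turn 0.0017 q6 0.026 F [ 0.8 -0.1  0.3] open 0.05992661178103594 grip 0.0
```

Request:
{"fn": "run_rows", "kwargs": {
  "rows": "0 0 0 0 0;0 0 0 0 0;0 0 0 0 0;0 0 0 0 0;0 0 0 0 0",
  "grip_force": 30
}}

```text
t: 9.75
tool_pos: [0.5198, -0.0319, 0.0226]
orientation: [2.417, 2.006, 0.001]
force: [2.1, -1.3, 1.5]
opening: 0.0245
gripper_force: 1.1
```

Request:
{"fn": "run_rows", "kwargs": {
  "rows": "0 0.2 -0.01 0 0;0 0.3 -0.01 0 0;0 0 0 0 0",
  "grip_force": 30
}}

```text
t: 10.05
tool_pos: [0.5237, -0.0053, 0.0226]
orientation: [-2.416, -2.008, -0.002]
force: [0.5, 4.2, 2.7]
opening: 0.024
gripper_force: 30.0
```

```bash
python3 - <<'E'
from h import *
c=cam('top'); P=cloud(c); h=cv2.cvtColor(c['image'],cv2.COLOR_RGB2HSV)
cv2.imwrite('pics/g5.png',cv2.resize(c['image'][150:240,130:300,::-1],(765,405),interpolation=cv2.INTER_CUBIC))
m=((abs(P[...,0]-.54)<.05)&(abs(P[...,1]-.08)<.08)&(h[...,1]<60)&(h[...,2]>100)&(P[...,2]>.01)&(P[...,2]<.022)).astype(np.uint8)
m=cv2.morphologyEx(m,cv2.MORPH_OPEN,np.ones((2,2)))
k,l,st,ce=cv2.connectedComponentsWithStats(m); i=1+np.argmax(st[1:,4])
v,u=np.nonzero(l==i); Q=(ray(c,np.c_[u,v],.016)[:,:2]*1000).astype(np.float32); r=cv2.minAreaRect(Q)
a=np.radians(79.42);d=np.array(r[0])-[565.3,225.9]
print(st[i,4],r,'lateral',d@[np.sin(a),-np.cos(a)],'along',d@[np.cos(a),np.sin(a)])
E
```

```text
69 ((546.0263671875, 121.66278076171875), (26.120107650756836, 23.53487205505371), 88.45332336425781) lateral 0.19283992487596427 along -106.00393204539142
```

View pics/g5.png

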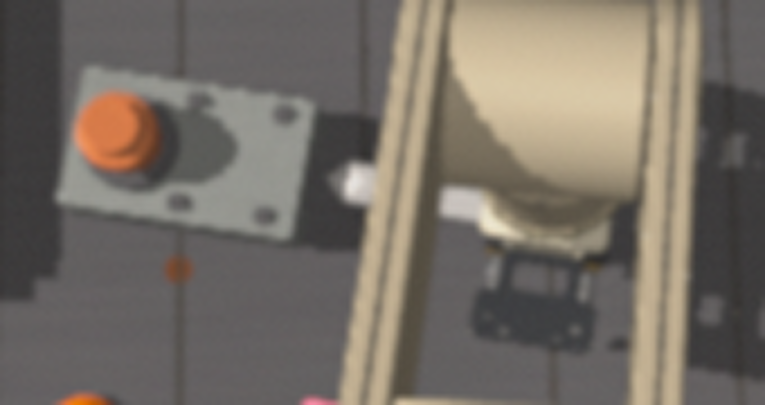

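The nose at (330,182) points at the middle of the mouth side, with a lateral error of about 0.2 mm. Next I'll slide it in.

In the tool's units: 0.01 m is 0.2.

Request:
{"fn": "run_rows", "kwargs": {
  "rows": "0 0.2 0 0 0;0 0.2 0 0 0;0 0.2 0 0 0;0 0.2 0 0 0",
  "grip_force": 30
}}

```text
t: 10.5
tool_pos: [0.5308, 0.0318, 0.0226]
orientation: [2.416, 2.006, -0.001]
force: [-1.4, -5.6, 5.3]
opening: 0.0238
gripper_force: 30.0
```

Request:
{"fn": "run_rows", "kwargs": {
  "rows": "0 0.2 0 0 0;0 0.2 0 0 0;0 0.2 0 0 0;0 0.2 0 0 0;0 0.2 0 0 0",
  "grip_force": 30
}}

```text
t: 11.0
tool_pos: [0.54, 0.0809, 0.0226]
orientation: [2.416, 2.006, -0.001]
force: [-1.5, -5.5, 5.8]
opening: 0.0237
gripper_force: 30.0
```

```bash
python3 w.py .54 .085 .022 79.4
```

```text
t 11.0 TCP [0.54   0.0809 0.0226] yaw 79.39 z [ 0.    -0.001 -1.   ] delta tool [ 0.004  -0.0008  0.0006] turn -0.0002 q6 0.242 F [-1.5 -5.5  5.8] open 0.023714634933931295 grip 29.983028545975685
```

In the tool's units: 0.003 m is 0.06.

Request:
{"fn": "run_rows", "kwargs": {
  "rows": "0 0.06 0 0 0;0 0.06 0 0 0;0 0.06 0 0 0;0 0.06 0 0 0",
  "grip_force": 30
}}

```text
t: 11.4
tool_pos: [0.5422, 0.0924, 0.0226]
orientation: [2.416, 2.006, -0.001]
force: [-1.1, -6.6, 6.0]
opening: 0.0236
gripper_force: 30.0
```

Request:
{"fn": "run_rows", "kwargs": {
  "rows": "0 0.04 0 0 0;0 0.04 0 0 0",
  "grip_force": 30
}}

```text
t: 11.6
tool_pos: [0.5429, 0.0963, 0.0226]
orientation: [2.416, 2.006, -0.001]
force: [-1.8, -6.9, 6.2]
opening: 0.024
gripper_force: 30.0
```

In the tool's units: 0.002 m is 0.04.

Request:
{"fn": "run_rows", "kwargs": {
  "rows": "0 0.04 0 0 0;0 0.04 0 0 0",
  "grip_force": 30
}}

```text
t: 11.8
tool_pos: [0.5436, 0.1002, 0.0226]
orientation: [2.416, 2.006, -0.001]
force: [-0.8, -6.3, 6.3]
opening: 0.0239
gripper_force: 30.0
```

Request:
{"fn": "run_rows", "kwargs": {
  "rows": "0 0.04 0 0 0",
  "grip_force": 30
}}

```text
t: 11.9
tool_pos: [0.544, 0.1021, 0.0226]
orientation: [2.416, 2.006, -0.001]
force: [-1.1, -6.4, 6.0]
opening: 0.0239
gripper_force: 30.0
```

In the tool's units: 0.002 m is 0.04.

Request:
{"fn": "run_rows", "kwargs": {
  "rows": "0 0.04 0 0 0;0 0.04 0 0 0",
  "grip_force": 30
}}

```text
t: 12.1
tool_pos: [0.5447, 0.106, 0.0226]
orientation: [2.416, 2.006, -0.001]
force: [-0.2, -6.4, 6.2]
opening: 0.0236
gripper_force: 30.0
```

Request:
{"fn": "run_rows", "kwargs": {
  "rows": "0 0.04 0 0 0;0 0.02 0 0 0",
  "grip_force": 30
}}

```text
t: 12.3
tool_pos: [0.545, 0.1073, 0.0226]
orientation: [2.415, 2.005, -0.005]
force: [-4.5, -18.5, 9.5]
opening: 0.024
gripper_force: 30.0
```

In the tool's units: 0.002 m is 0.04, 0.001 m is 0.02.

Request:
{"fn": "run_rows", "kwargs": {
  "rows": "0 0.04 0 0 0;0 0.02 0 0 0",
  "grip_force": 30
}}

```text
t: 12.5
tool_pos: [0.5452, 0.1083, 0.0225]
orientation: [2.414, 2.003, -0.009]
force: [-5.5, -25.5, 12.3]
opening: 0.0235
gripper_force: 30.0
```

It has hit the stop: the force rose from 6 to 25 N at about 103 mm depth. Next I'll release and retreat upward.

In the tool's units: 0.001 m is 0.02.

Request:
{"fn": "run_rows", "kwargs": {
  "rows": "0 0.02 0 0 0;0 0 0 0 0",
  "grip_force": 40
}}

```text
t: 12.7
tool_pos: [0.5453, 0.1084, 0.0225]
orientation: [2.414, 2.003, -0.011]
force: [-6.2, -27.7, 12.5]
opening: 0.0236
gripper_force: 40.0
```

Request:
{"fn": "run_rows", "kwargs": {
  "rows": "0.05 0 0 0 0;0.06 0 0 0 0;0.06 0 0 0 0;0.06 -0.04 0 -0.4 0;0.06 0 0 -0.8 0;0.06 0 0 -0.8 0;0.06 -0.9 0 -0.4 0;0.06 -0.9 0 0 0;0.06 -0.9 0 0 0;0.06 -0.9 0 0 0;0.06 -0.9 0 0 0;0.06 -0.9 0 0 0;0.06 0 0 0 0",
  "grip_force": 40
}}

```text
t: 14.0
tool_pos: [0.4947, -0.1577, 0.1422]
orientation: [2.421, 2.001, -0.002]
force: [0.2, 0.0, -0.4]
opening: 0.0599
gripper_force: 0.0
```

```bash
python3 - <<'E'
from h import *
c=cam('top'); P=cloud(c); h=cv2.cvtColor(c['image'],cv2.COLOR_RGB2HSV)
cv2.imwrite('pics/g6.png',cv2.resize(c['image'][90:290,60:420,::-1],(792,440),interpolation=cv2.INTER_CUBIC))
a=np.radians(79.42)
for nm,lo,hi,z in(('bar',.01,.022,.016),('lug',.04,.06,.05)):
    m=((abs(P[...,0]-.54)<.05)&(abs(P[...,1]-.11)<.06)&(h[...,1]<60)&(h[...,2]>100)&(P[...,2]>lo)&(P[...,2]<hi)).astype(np.uint8)
    m=cv2.morphologyEx(m,cv2.MORPH_OPEN,np.ones((2,2)))
    k,l,st,ce=cv2.connectedComponentsWithStats(m)
    for i in range(1,k):
        if st[i,4]<20: continue
        v,u=np.nonzero(l==i); r=cv2.minAreaRect((ray(c,np.c_[u,v],z)[:,:2]*1000).astype(np.float32))
        d=np.array(r[0])-[565.3,225.9]
        print(nm,r,'lateral',d@[np.sin(a),-np.cos(a)],'from mouth',d@[np.cos(a),np.sin(a)]+75)
E
```

```text
bar ((546.4544677734375, 137.57595825195312), (23.234760284423828, 23.968849182128906), 89.52090454101562) lateral -2.308127769650163 from mouth -15.282683731777169
lug ((545.8212280273438, 154.43138122558594), (19.817462921142578, 77.16889953613281), 89.67851257324219) lateral -6.025396505983442 from mouth 1.169920601214642
lug ((541.466796875, 106.56282806396484), (25.587553024291992, 25.744548797607422), 88.4599380493164) lateral -1.5167398226647073 from mouth -46.6843526391075
```

View pics/g6.png

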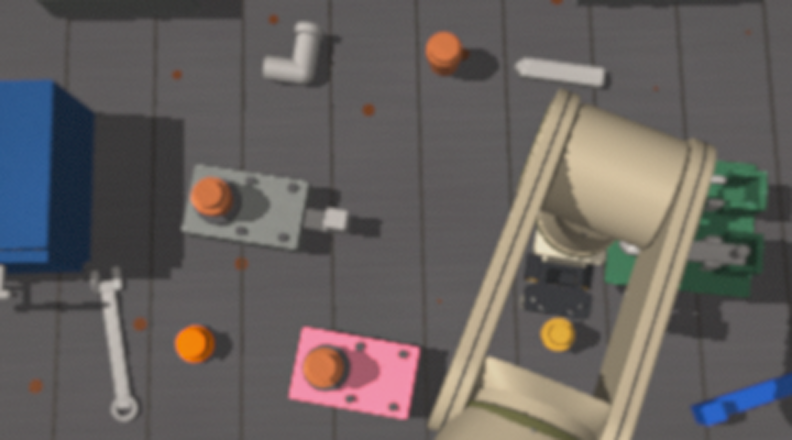

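The key is in the keyway, with its lug at (335,219) outside the holder (about 60 mm showing, 100 mm in). All the bystanders in view are where they started. Handing in.

```bash
python3 -c "
from plant import robot
print(robot.close_job())"
```

```text
the job is handed in; nothing more can be done
None
```

The square-lugged key is in the keyway about 100 mm deep, released after pressing the hidden stop at about 28 N; I handed the job in at about 14 s of robot time, and no verdict came back.

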